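Draw the magenta filter plate from its housing and present it over the reading board

ROBOT

A 7-joint arm with a two-finger parallel gripper is mounted at the origin on the work surface. World frame = base frame: x ahead of the robot, y to its left, z up, the work surface at z = 0. Lengths are in m, angles in rad, forces in N, time in s.
With the tool pointing down it reaches from about 0.35 to 0.9 m from the base axis. Payload 8.1 kg.
Tool frame: the origin (TCP) lies on the centre line of the jaws, within the pads' length; the fingertips stand 22 mm ahead of it and the grasp point (between the pads) lies 3 mm ahead of it (arm.finger_overhang is the distance from the TCP to the fingertips, in m); z points along the fingers, y is the direction in which the jaws open and shut (so a half turn about z gives the same grasp; the last joint's range is limited). The gripper opens to 92 mm and grips with 3 to 60 N. Pads are 19 mm wide; open, the fingers measure 130 mm over their backs; the gripper's body (75 mm by 190 mm) begins 47 mm behind the grasp point.
Start: joints at [-1.224, 0.434, 0.025, 1.573, -0.012, 1.134, -0.075], TCP at [0.272, 0.563, 0.249] pointing down, gripper open.
Joint ranges: [-2.62, 2.62], [-0.44, 2.09], [-1.27, 1.32], [0.08, 2.57], [-1.32, 4.46], [0.12, 2], [-2.74, 2.74]. Speed limits (rad/s): [2.22, 2.22, 3.01, 3.01, 3.14, 3.14, 3.14].

INTERFACE

Orientations are given as a rotation vector (axis times angle).
In Python, from cell import arm gives the robot as it stands. The module is installed in compiled form; this text tells all that it offers.
- The arm moves only by the tool step_arm, never from a script. Its argument "plan" is a list of rows, each an object of numbers: "wx", "wy", "wz": the turn, a rotation vector about the tool's x, y, z in units of 6 degrees (1.0 is 6 degrees); "tx", "ty", "tz": the shift along the tool's x, y, z in cm; "hand": the opening, from 0 (shut) to 1 (fully open). A call has exactly 10 rows; each row shifts and turns the commanded pose from where the row before left it, along the tool's axes as they then stand; what a row does not reach is not made up. A row lasts 1/12 s, in which the tool goes at most 41.7 mm and 7.16 degrees, less where a joint would pass 70% of its speed; a pose out of reach is approached as far as the arm can. A call is refused whole if a number of a shift passes 4.17 or a number of a turn 1, either way. A call with a gripper value outside its range is refused whole. The fingers move at their own pace and stop on an object; "force" is the grip in N (left out, the last holds). Time passes only in rows, so rows that do not move let the fingers close, or fill a call up. It gives the time, the measured TCP pose, the force and the opening at its end, in the units of the state.
- arm.observe(): the state, without advancing time (a new reading comes with each control period).
- arm.get_image(name): name is "side" or "top"; returns (picture, depth): 400x640x3 uint8, red, green, blue; 400x640 float32, m along the optical axis (not along the pixel's ray), 0 where there is no reading.
- arm.calibration(name): a dict with "mtx" (3x3 intrinsics, pixels), "R" (3x3) and "t" (3): a world point X has camera coordinates R X + t. Camera axes: x right, y down, z forward; pixel columns grow to the right and rows downward; lengths in m; the calibration is good to about 2 mm. A picture is of the moment at which its call begins. calibration takes no time and is no camera call.
- arm.sign_off(): hands the job in, once; it reports no verdict.
The state is a dict: "clock": time; "joints": joint angles; "dq": joint speeds; "joint_efforts": joint torques, N m; "position": TCP position; "ee_rot": TCP orientation; "force": force on the tool from outside, world axes, zero at the start; "ft_torque": the same for the moment, N m; "width": opening from 0.0 (shut) to 1.0 (fully open).
Only numpy, scipy, OpenCV 4.12 (cv2) and the standard library are available. Lean on these libraries where they do the work, as an engineer would, in place of code of your own. Each camera call takes 0.05 s, during which the arm holds its last target.

TASK

Lift the yellow flap of the filter housing and leave it standing open, then draw the magenta-framed filter plate up out of its slot and hold it upright and still about 20 cm above the middle of the white reading board. Leave the cream-framed plate in its slot and the dishes near the work where they are. Finish while still holding the plate in the gripper, with nothing else carrying it.

Things in the scene. Friction and masses are not known exactly. Their poses are not given: they have to be found in the camera images.
- housing: White filter housing, fixed: open-topped box 130 (x) x 170 (y) x 115 mm high under a yellow flap; walls 6 mm, inner floor 20 mm up. Origin: centre of the box's underside; x points to the hinge side, away from the robot, z up. Behind, to x = 151 mm, a pump block 72 mm high with a 22 mm nipple. Two plate slots inside at x = 0, y = +34 and -34 mm, 68 (x) x 11 (y) mm, 30 mm deep.
- flap (a joint): Hinge of the yellow flap, rad: 0 = shut on the housing, grows as the front edge is lifted up and back over the far (+x) rim; 1.57 = upright, stop at 1.9. Starts shut or slightly ajar (up to 0.2). Stiff: the flap stays at any angle where it is left; lifting it at the tongue takes about 2 N.
- flap_tongue (a point): Grip point on the flap's black tongue, a bar 22 mm wide (along housing y), 10 mm thick, jutting 44 mm from the middle of the flap's front edge. The point is 26 mm out from that edge, at mid-thickness, 160 mm from the hinge axis. Pinched across its width from above, the tongue pivots between the fingers as the flap swings. Axes turn with the flap (shut: as the housing's).
- flap_hinge (a point): Point on the hinge axis (which runs along the housing's y), in the middle of the flap, above the far (+x) edge of the box, about 120 mm above the bench. The flap is a 134 x 172 x 6 mm panel.
- magenta_plate: Filter plate with magenta frame and white mesh, loose, about 110 g, standing upright in one slot of the housing (which one varies), hidden under the flap. Origin: middle of its lower edge. Shape: see its centre point.
- magenta_plate_center (a point): Centre of the magenta plate, half-way up. Plate 8 mm thick (its y), 64 mm wide (x), 86 mm tall (z up): a 62 mm tall frame and, on the middle of its upper edge, a grip tab 26 mm wide, 24 mm tall, 8 mm thick. This point is 43 mm above the lower edge; the tab's centre is 31 mm above it. In its slot the plate's axes are the housing's.
- cream_plate: The other filter plate, cream frame, the same shape and size, in the other slot; must stay there. Origin: middle of its lower edge.
- board: White reading board lying on the bench, fixed, 220 (x) x 170 (y) x 12 mm thick. Origin: centre of its underside.
- dish_stack_center (a point): Stack of five lidded culture dishes, 90 mm across, 75 mm tall, bystander; point at its centre.
- dish_center (a point): Single lidded culture dish, 90 mm across, 15 mm tall, bystander; point at its centre.
- tall_stack_center (a point): Stack of six lidded culture dishes, 90 mm across, 90 mm tall, bystander; point at its centre.

How it is judged:
By the outcome, as a careful person would: the job done as asked, in the order asked, and still so for the second after the job is handed in, while the arm keeps its last pose, push and grip.
It also fails if it takes over 48 s, if anything falls off the work surface, if the arm or the gripper's body presses on something with over 40 N, if the wrist force passes 120 N, or if a joint passes its speed limit or range.

## Working session

There is one attempt and no reset: what is moved stays moved. The work goes in short steps, Python scripts to look and compute and a tool call to move; the robot and the scene stay as the last step left them, time stands still between calls to the robot, and variables do not carry over. Pictures are saved under pics/ and viewed, and the job is handed in when it is done.

Besides the shell and the picture viewer there is one more tool, called after "Call:" in YAML: its name, and indented under it one key for each argument. step_arm: Moves the arm, as the interface text tells. Its arguments: {"type":"object","properties":{"plan":{"type":"array"},"force":{"type":"number"}},"required":["plan"]}

```bash
mkdir -p pics; ls; python3 - <<'E'
from cell import arm
import cv2,numpy as np
print(arm.observe())
for n in("side","top"):
    p,d=arm.get_image(n); c=arm.calibration(n)
    print(n,c)
    cv2.imwrite(f"pics/{n}0.png",cv2.cvtColor(p,cv2.COLOR_RGB2BGR)); np.save(f"{n}0.npy",d)
E
```

```text
pics
{'clock': 0.0, 'joints': array([-1.22361788,  0.43525133,  0.02499206,  1.57411435, -0.01159816,
        1.13397797, -0.07508792]), 'dq': array([ 5.02297655e-04,  5.84961410e-04, -3.21190642e-05,  1.90714962e-03,
        1.67121823e-04,  5.30706485e-04,  1.09032254e-04]), 'joint_efforts': array([ 9.23872794e-04, -6.67869830e+01,  9.85401571e-01, -3.14446557e+01,
       -6.05124445e-02,  4.31027322e-02,  1.51512982e-04]), 'position': array([0.27157956, 0.56237827, 0.24792088]), 'ee_rot': array([-7.00638223e-01, -3.06225718e+00,  2.50193537e-03]), 'force': array([-0.23792573, -0.93755974, -0.3588534 ]), 'ft_torque': array([ 0.04193052,  0.03903576, -0.03793379]), 'width': 0.9977281498117458}
side {'mtx': array([[516.45531922,   0.        , 313.62628831],
       [  0.        , 516.45531922, 195.93356043],
       [  0.        ,   0.        ,   1.        ]]), 'R': array([[ 0.88250165, -0.46984677, -0.02085298],
       [-0.29779145, -0.52391635, -0.79801749],
       [ 0.36402073,  0.71046159, -0.60227339]]), 't': array([-0.44674218,  0.2961124 ,  0.9986465 ])}
top {'mtx': array([[485.27119801,   0.        , 323.70580734],
       [  0.        , 485.27119801, 202.68987009],
       [  0.        ,   0.        ,   1.        ]]), 'R': array([[-1.91086540e-03, -9.99876039e-01,  1.56286488e-02],
       [-9.93710862e-01,  1.48827308e-04, -1.11976337e-01],
       [ 1.11960130e-01, -1.57443298e-02, -9.93587966e-01]]), 't': array([0.09007452, 0.61112536, 1.09013704])}
```

View pics/side0.png

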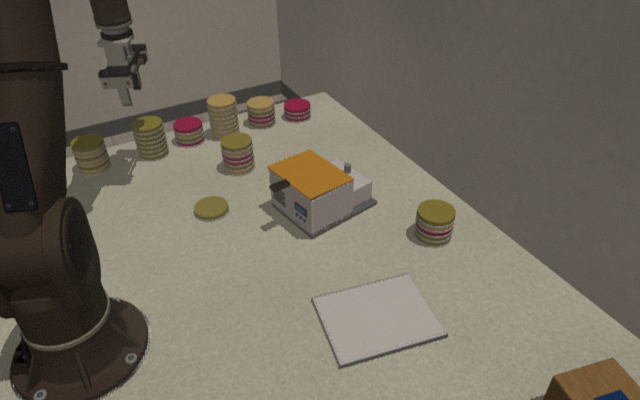

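View pics/top0.png

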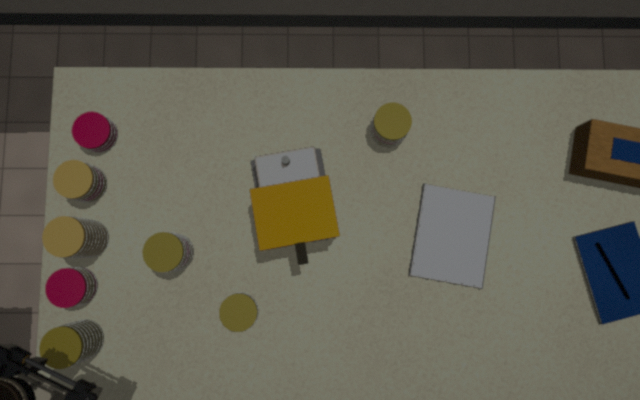

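Side view: the yellow flap is at about (310,172), with its tongue at (280,185). Top view: the flap's corners are near (251,187), (330,177), (339,237) and (259,249), the tongue is near (302,254), and the board's centre is near (453,236). Next I'll enlarge this area and deproject the points.

```bash
cat > h.py <<'E'
from cell import arm
import cv2,numpy as np
from scipy.spatial.transform import Rotation as Ro
def dep(n,D,u,v,r=1):
    c=arm.calibration(n);K=c["mtx"]
    w=D[int(round(v))-r:int(round(v))+r+1,int(round(u))-r:int(round(u))+r+1];z=np.median(w[w>0])
    return c["R"].T@(np.array([(u-K[0,2])/K[0,0]*z,(v-K[1,2])/K[1,1]*z,z])-c["t"])
def cloud(n,D):
    c=arm.calibration(n);K=c["mtx"];v,u=np.mgrid[:400,:640]
    P=np.stack([(u-K[0,2])/K[0,0]*D,(v-K[1,2])/K[1,1]*D,D],-1)
    return (P-c["t"])@c["R"]
def atz(n,u,v,z):
    c=arm.calibration(n);K=c["mtx"];o=-c["R"].T@c["t"];d=c["R"].T@np.array([(u-K[0,2])/K[0,0],(v-K[1,2])/K[1,1],1])
    return o+d*(z-o[2])/d[2]
def proj(n,X):
    c=arm.calibration(n);p=c["mtx"]@(c["R"]@np.asarray(X)+c["t"]);return p[:2]/p[2]
def shot(n,f,box=None,s=1):
    p,d=arm.get_image(n);np.save(f"{n}.npy",d);np.save(f"{n}_rgb.npy",p);crop(p,f,box,s);return p,d
def crop(p,f,box=None,s=1):
    if box: p=p[box[1]:box[3],box[0]:box[2]]
    cv2.imwrite("pics/"+f,cv2.resize(cv2.cvtColor(p,cv2.COLOR_RGB2BGR),None,fx=s,fy=s,interpolation=cv2.INTER_CUBIC))
E
python3 - <<'E'
from h import *
p=cv2.imread("pics/top0.png")[...,::-1];crop(p,"t0c.png",(230,140,350,270),5)
q=cv2.imread("pics/side0.png")[...,::-1];crop(q,"s0c.png",(250,140,390,240),5)
D=np.load("top0.npy");S=np.load("side0.npy")
C=cloud("top",D); hsv=cv2.cvtColor(p.copy(),cv2.COLOR_RGB2HSV)
m=(hsv[...,0]>10)&(hsv[...,0]<25)&(hsv[...,1]>180)&(hsv[...,2]>120)
m[:, :240]=0;m[:,350:]=0
cn=max(cv2.findContours(m.astype(np.uint8),0,2)[0],key=cv2.contourArea);print(cv2.minAreaRect(cn))
me=cv2.erode(m.astype(np.uint8),np.ones((5,5)))>0
P=C[me];c=P.mean(0);print("flap",c,P[:,2].min(),P[:,2].max());u,s,vt=np.linalg.svd(P-c,full_matrices=False);print("normal",vt[2])
PX=C[m]; r=cv2.minAreaRect((PX[:,:2]*1000).astype(np.float32));print(r,cv2.boxPoints(r))
for u,v in[(301,250),(302,256),(303,261)]:print("tongue",dep("top",D,u,v))
for u,v in[(424,184),(495,196),(482,287),(410,275),(453,236)]:print("board",dep("top",D,u,v),atz("top",u,v,.012))
for u,v in[(392,121),(238,312),(163,252),(286,160)]:print("dish",dep("top",D,u,v))
E
```

```text
((294.00665283203125, 212.03726196289062), (59.535789489746094, 78.38837432861328), 79.82449340820312)<stdin>:10: RuntimeWarning: Mean of empty slice.
  ret = um.true_divide(
Traceback (most recent call last):
ValueError: zero-size array to reduction operation minimum which has no identity
```

View pics/t0c.png

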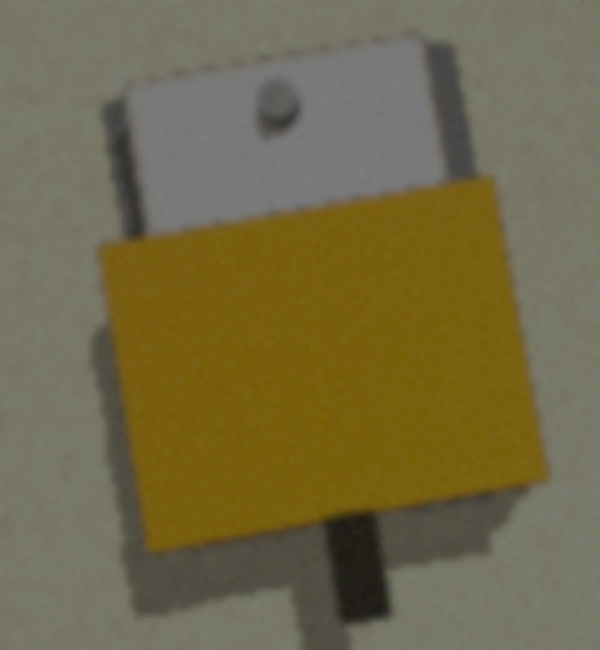

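View pics/s0c.png

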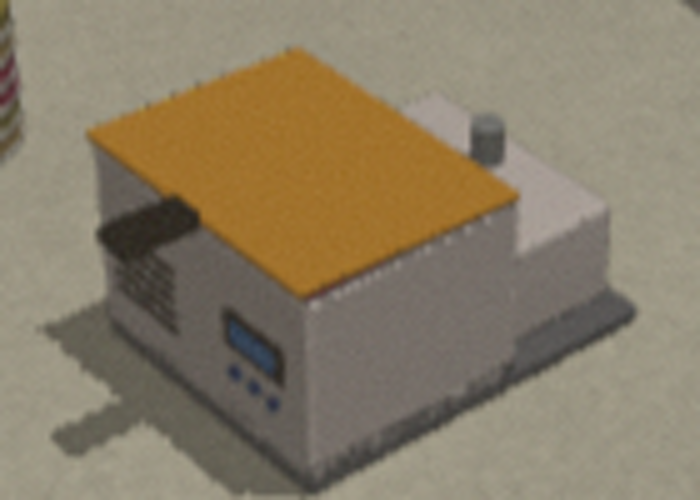

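The enlarged crops show the flap nearly shut, its tongue jutting from the front edge's middle, and the pump block behind. My colour mask was speckled, so I'll fill the contour instead.

```bash
python3 - <<'E'
from h import *
np.set_printoptions(precision=4,suppress=True)
p=cv2.imread("pics/top0.png")[...,::-1].copy()
D=np.load("top0.npy")
C=cloud("top",D)
m=np.zeros((400,640),np.uint8);poly=np.array([[251,188],[329,176],[339,236],[259,249]]);cv2.fillPoly(m,[poly],1)
me=(cv2.erode(m,np.ones((7,7)))>0)&(D>0)
P=C[me];c=P.mean(0);print("flap",c);u,s,vt=np.linalg.svd(P-c,full_matrices=False);n=vt[2]*np.sign(vt[2][2]);print("normal",n,np.std((P-c)@n))
# corners intersect plane
cal=arm.calibration("top");K=cal["mtx"];o=-cal["R"].T@cal["t"]
def pl(u,v):
    d=cal["R"].T@np.array([(u-K[0,2])/K[0,0],(v-K[1,2])/K[1,1],1]);return o+d*((c-o)@n)/(d@n)
Q=[pl(230+a/5-.4,140+b/5-.4) for a,b in[(100,243),(493,178),(548,480),(150,551)]]
print(np.array(Q));print([np.linalg.norm(Q[i]-Q[(i+1)%4]) for i in range(4)])
for u,v in[(301,248),(302,254),(304,260)]:print("tongue",dep("top",D,u,v),pl(u,v))
B=[]
for u,v in[(424,184),(495,196),(482,287),(410,275),(453,236)]:B.append(atz("top",u,v,.012));print("board",dep("top",D,u,v),B[-1])
print(np.mean(B[:4],0),[np.linalg.norm(B[i]-B[(i+1)%4]) for i in range(4)])
for u,v in[(392,121),(238,312),(163,252),(286,160),(275,170)]:print("dish",dep("top",D,u,v))
E
```

```text
flap [0.5803 0.153  0.1258]
normal [0.04   0.0072 0.9992] 0.0018389521402949677
[[0.6323 0.2488 0.123 ]
 [0.6605 0.0811 0.1231]
 [0.5308 0.0585 0.1284]
 [0.5014 0.2253 0.1284]]
[np.float64(0.1700844086242106), np.float64(0.13167509722495355), np.float64(0.1693620164908879), np.float64(0.13309808278593577)]
tongue [0.5049 0.1386 0.1312] [0.505  0.1387 0.1289]
tongue [0.4925 0.1365 0.1323] [0.4925 0.1366 0.1294]
tongue [0.48   0.1323 0.1313] [0.48   0.1323 0.1299]
board [ 0.6583 -0.1495  0.0123] [ 0.6584 -0.1496  0.012 ]
board [ 0.6308 -0.3217  0.0028] [ 0.6296 -0.3182  0.012 ]
board [ 0.4159 -0.2802  0.0083] [ 0.4162 -0.2789  0.012 ]
board [ 0.4442 -0.1116  0.0114] [ 0.4442 -0.1115  0.012 ]
board [ 0.5347 -0.2145  0.0133] [ 0.5348 -0.2149  0.012 ]
[ 0.5371 -0.2146  0.012 ] [np.float64(0.17108337043243987), np.float64(0.2170175578705325), np.float64(0.16975102867353453), np.float64(0.21749459907534952)]
dish [ 0.7939 -0.0659  0.0748]
dish [0.3614 0.286  0.0147]
dish [0.4976 0.4381 0.0903]
dish [0.6995 0.1736 0.0932]
dish [0.6807 0.1994 0.0733]
```

```bash
cat >> h.py <<'E'
yaw=np.deg2rad(9.8);hx=np.array([np.cos(yaw),np.sin(yaw),0]);hy=np.array([-np.sin(yaw),np.cos(yaw),0])
hinge=np.array([.6464,.165,.120]);cen=np.array([.6464,.165,0])-.065*hx
Rt=np.column_stack([-hx,hy,[0,0,-1]])   # tool down, y along housing y
def grip_at(th,off=0): return hinge+.160*(-np.cos(th)*hx+np.array([0,0,np.sin(th)]))+[0,0,.003]+off
def togo(pos,R=Rt):
    s=arm.observe();R0=Ro.from_rotvec(s["ee_rot"]).as_matrix()
    print("now",s["position"].round(4),"F",s["force"].round(1),"w",round(s["width"],3),"clk",round(s["clock"],2))
    w=Ro.from_matrix(R0.T@R).as_rotvec(degrees=True)/6
    print("turn units",w.round(2)," shift cm cur frame",(R0.T@(pos-s["position"])*100).round(2)," shift target frame",(R.T@(pos-s["position"])*100).round(2))
E
python3 - <<'E'
from h import *
print(cen,grip_at(.04));togo(grip_at(.04)+[0,0,.10])
E
```

```text
[0.58234849 0.15393638 0.        ] [0.48886085 0.13778826 0.12939829]
now [0.2716 0.5624 0.248 ] F [-0.3 -0.6  0.5] w 0.999 clk 0.1
turn units [-0.01 -0.   -5.93]  shift cm cur frame [-38.03 -28.79   1.91]  shift target frame [-14.18 -45.54   1.86]
```

Call:
step_arm:
  plan:
    - {"wz": -0.99, "hand": 0.6}
    - {"wz": -0.99, "hand": 0.6}
    - {"wz": -0.99, "hand": 0.6}
    - {"wz": -0.99, "hand": 0.6}
    - {"wz": -0.99, "hand": 0.6}
    - {"wz": -0.98, "hand": 0.6}
    - {"tx": -1.1, "ty": -3.5, "hand": 0.6}
    - {"tx": -1.1, "ty": -3.5, "hand": 0.6}
    - {"tx": -1.1, "ty": -3.5, "hand": 0.6}
    - {"tx": -1.1, "ty": -3.5, "hand": 0.6}
  force: 20

```text
invalid input at $.plan[0]: expected keys wx, wy, wz, tx, ty, tz, hand
```

Call:
step_arm:
  plan:
    - {"tx": -1.1, "ty": -3.5, "hand": 0.6}
    - {"tx": -1.1, "ty": -3.5, "hand": 0.6}
    - {"tx": -1.1, "ty": -3.5, "hand": 0.6}
    - {"tx": -1.1, "ty": -3.5, "hand": 0.6}
    - {"tx": -1.1, "ty": -3.5, "hand": 0.6}
    - {"tx": -1.1, "ty": -3.5, "hand": 0.6}
    - {"tx": -1.1, "ty": -3.5, "hand": 0.6}
    - {"tx": -1.1, "ty": -3.5, "hand": 0.6}
    - {"tx": -1.0, "ty": -3.5, "hand": 0.6}
    - {"hand": 0.6}

```text
invalid input at $.plan[0]: expected keys wx, wy, wz, tx, ty, tz, hand
```

```bash
python3 - <<'E'
from h import *
togo(grip_at(.04));shot("top","t1.png",(230,140,390,290),5);shot("side","s1.png",(230,60,390,240),4)
E
```

```text
now [0.2716 0.5624 0.248 ] F [-0.3 -0.6  0.5] w 0.999 clk 0.1
turn units [-0.01 -0.   -5.93]  shift cm cur frame [-38.03 -28.77  11.91]  shift target frame [-14.18 -45.54  11.86]
```

View pics/t1.png

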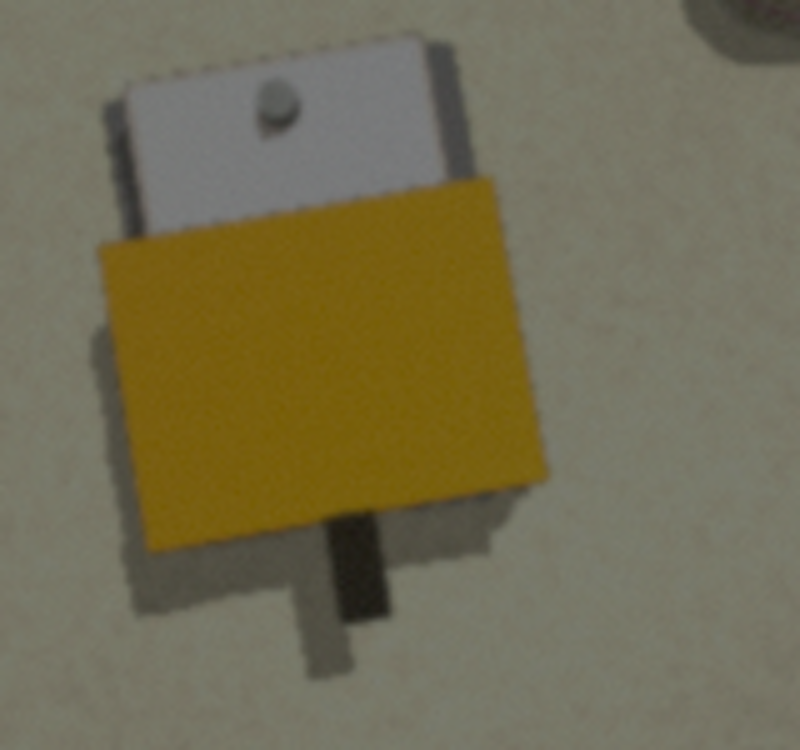

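View pics/s1.png

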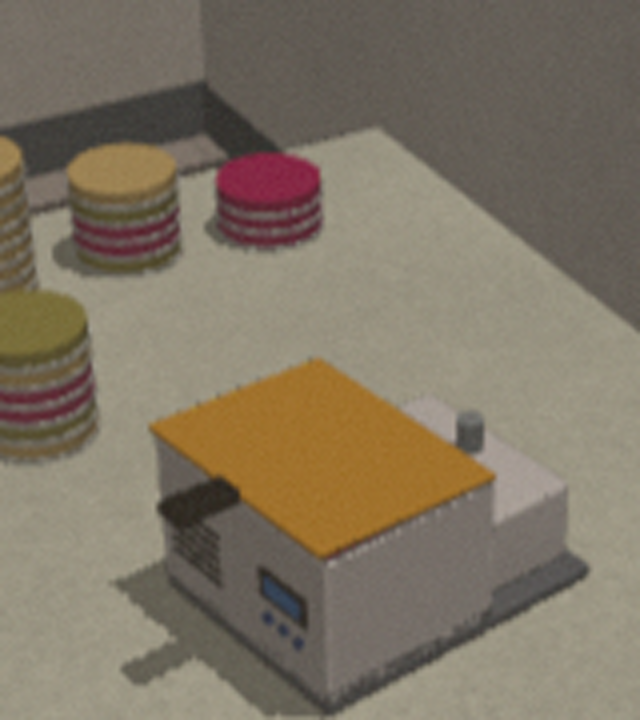

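The calls were refused because every row needs all seven keys, so nothing has moved. The pictures are the same as before. I'll resend with full rows.

Call:
step_arm:
  plan:
    - {"wx": 0, "wy": 0, "wz": -0.99, "tx": 0, "ty": 0, "tz": 0, "hand": 0.6}
    - {"wx": 0, "wy": 0, "wz": -0.99, "tx": 0, "ty": 0, "tz": 0, "hand": 0.6}
    - {"wx": 0, "wy": 0, "wz": -0.99, "tx": 0, "ty": 0, "tz": 0, "hand": 0.6}
    - {"wx": 0, "wy": 0, "wz": -0.99, "tx": 0, "ty": 0, "tz": 0, "hand": 0.6}
    - {"wx": 0, "wy": 0, "wz": -0.99, "tx": 0, "ty": 0, "tz": 0, "hand": 0.6}
    - {"wx": 0, "wy": 0, "wz": -0.98, "tx": 0, "ty": 0, "tz": 0, "hand": 0.6}
    - {"wx": 0, "wy": 0, "wz": 0, "tx": -1.1, "ty": -3.5, "tz": 0, "hand": 0.6}
    - {"wx": 0, "wy": 0, "wz": 0, "tx": -1.1, "ty": -3.5, "tz": 0, "hand": 0.6}
    - {"wx": 0, "wy": 0, "wz": 0, "tx": -1.1, "ty": -3.5, "tz": 0, "hand": 0.6}
    - {"wx": 0, "wy": 0, "wz": 0, "tx": -1.1, "ty": -3.5, "tz": 0, "hand": 0.6}
  force: 20

```text
clock: 1.03
position: [0.3394, 0.4308, 0.2485]
ee_rot: [0.269, -3.13, 0.0]
force: [0.4, 0.3, 0.6]
width: 0.598
```

Call:
step_arm:
  plan:
    - {"wx": 0, "wy": 0, "wz": 0, "tx": -1.1, "ty": -3.5, "tz": 0, "hand": 0.6}
    - {"wx": 0, "wy": 0, "wz": 0, "tx": -1.1, "ty": -3.5, "tz": 0, "hand": 0.6}
    - {"wx": 0, "wy": 0, "wz": 0, "tx": -1.1, "ty": -3.5, "tz": 0, "hand": 0.6}
    - {"wx": 0, "wy": 0, "wz": 0, "tx": -1.1, "ty": -3.5, "tz": 0, "hand": 0.6}
    - {"wx": 0, "wy": 0, "wz": 0, "tx": -1.1, "ty": -3.5, "tz": 0, "hand": 0.6}
    - {"wx": 0, "wy": 0, "wz": 0, "tx": -1.1, "ty": -3.5, "tz": 0, "hand": 0.6}
    - {"wx": 0, "wy": 0, "wz": 0, "tx": -1.1, "ty": -3.5, "tz": 0, "hand": 0.6}
    - {"wx": 0, "wy": 0, "wz": 0, "tx": -1.1, "ty": -3.5, "tz": 0, "hand": 0.6}
    - {"wx": 0, "wy": 0, "wz": 0, "tx": -1.0, "ty": -3.5, "tz": 0, "hand": 0.6}
    - {"wx": 0, "wy": 0, "wz": 0, "tx": 0, "ty": 0, "tz": 0, "hand": 0.6}

```text
clock: 1.87
position: [0.492, 0.1307, 0.2488]
ee_rot: [-0.253, 3.13, -0.005]
force: [0.6, 0.2, 0.5]
width: 0.6
```

```bash
python3 - <<'E'
from h import *
togo(grip_at(.04));shot("side","s2.png",(230,60,390,240),4)
E
```

```text
now [0.492  0.1307 0.2488] F [0.6 0.2 0.5] w 0.6 clk 1.87
turn units [-0.03  0.01 -0.09]  shift cm cur frame [ 0.21  0.79 11.94]  shift target frame [ 0.19  0.75 11.94]
```

View pics/s2.png

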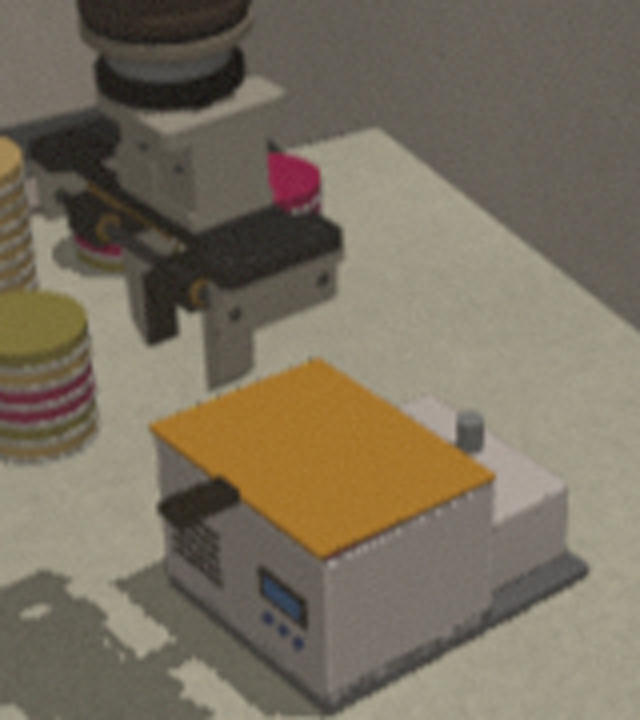

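The side picture shows the open gripper above the tongue, whose tip is at (160,505) in the crop. I'll go down and pinch it.

Call:
step_arm:
  plan:
    - {"wx": 0, "wy": 0, "wz": -0.09, "tx": 0.2, "ty": 0.75, "tz": 2, "hand": 0.6}
    - {"wx": 0, "wy": 0, "wz": 0, "tx": 0, "ty": 0, "tz": 2.4, "hand": 0.6}
    - {"wx": 0, "wy": 0, "wz": 0, "tx": 0, "ty": 0, "tz": 2.4, "hand": 0.6}
    - {"wx": 0, "wy": 0, "wz": 0, "tx": 0, "ty": 0, "tz": 2.2, "hand": 0.6}
    - {"wx": 0, "wy": 0, "wz": 0, "tx": 0, "ty": 0, "tz": 1.8, "hand": 0.6}
    - {"wx": 0, "wy": 0, "wz": 0, "tx": 0, "ty": 0, "tz": 1.1, "hand": 0.6}
    - {"wx": 0, "wy": 0, "wz": 0, "tx": 0, "ty": 0, "tz": 0, "hand": 0.6}
    - {"wx": 0, "wy": 0, "wz": 0, "tx": 0, "ty": 0, "tz": 0, "hand": 0.1}
    - {"wx": 0, "wy": 0, "wz": 0, "tx": 0, "ty": 0, "tz": 0, "hand": 0.1}
    - {"wx": 0, "wy": 0, "wz": 0, "tx": 0, "ty": 0, "tz": 0, "hand": 0.1}

```text
clock: 2.75
position: [0.4864, 0.1463, 0.1307]
ee_rot: [-0.284, 3.127, 0.001]
force: [-0.5, -0.7, -0.3]
width: 0.43
```

```bash
python3 - <<'E'
from h import *
togo(grip_at(.04))
p0=grip_at(.04);pr=p0
for th in np.linspace(.04,1.75,21)[1:]:
    q=grip_at(th);print(round(th,2),(Rt.T@(q-pr)*100).round(2));pr=q
E
```

```text
now [0.4864 0.1463 0.1307] F [-0.5 -0.7 -0.3] w 0.43 clk 2.75
turn units [0.   0.02 0.09]  shift cm cur frame [-0.09 -0.88  0.13]  shift target frame [-0.09 -0.88  0.13]
0.13 [-0.11  0.   -1.36]
0.21 [-0.23 -0.   -1.35]
0.3 [-0.34  0.   -1.32]
0.38 [-0.46 -0.   -1.29]
0.47 [-0.56  0.   -1.25]
0.55 [-0.67 -0.   -1.19]
0.64 [-0.77 -0.   -1.13]
0.72 [-0.86  0.   -1.06]
0.81 [-0.95  0.   -0.98]
0.9 [-1.03 -0.   -0.9 ]
0.98 [-1.1  -0.   -0.81]
1.07 [-1.17 -0.   -0.71]
1.15 [-1.22  0.   -0.61]
1.24 [-1.27 -0.   -0.5 ]
1.32 [-1.31  0.   -0.39]
1.41 [-1.34 -0.   -0.28]
1.49 [-1.36  0.   -0.16]
1.58 [-1.37 -0.   -0.05]
1.66 [-1.37  0.    0.07]
1.75 [-1.35 -0.    0.19]
```

The arm hadn't settled when I measured, so it's now 9 mm off in y. I'll correct that before the fingers touch.

Call:
step_arm:
  plan:
    - {"wx": 0, "wy": 0, "wz": 0.09, "tx": -0.1, "ty": -0.88, "tz": 0.1, "hand": 0.5}
    - {"wx": 0, "wy": 0, "wz": 0, "tx": 0, "ty": 0, "tz": 0, "hand": 0.5}
    - {"wx": 0, "wy": 0, "wz": 0, "tx": 0, "ty": 0, "tz": 0, "hand": 0.5}
    - {"wx": 0, "wy": 0, "wz": 0, "tx": 0, "ty": 0, "tz": 0, "hand": 0.1}
    - {"wx": 0, "wy": 0, "wz": 0, "tx": 0, "ty": 0, "tz": 0, "hand": 0.1}
    - {"wx": 0, "wy": 0, "wz": 0, "tx": 0, "ty": 0, "tz": 0, "hand": 0.1}
    - {"wx": 0, "wy": 0, "wz": 0, "tx": 0, "ty": 0, "tz": 0, "hand": 0.1}
    - {"wx": 0, "wy": 0, "wz": 0, "tx": 0, "ty": 0, "tz": 0, "hand": 0.1}
    - {"wx": 0, "wy": 0, "wz": 0, "tx": 0, "ty": 0, "tz": 0, "hand": 0.1}
    - {"wx": 0, "wy": 0, "wz": 0, "tx": 0, "ty": 0, "tz": 0, "hand": 0.1}

```text
clock: 3.58
position: [0.4883, 0.138, 0.1287]
ee_rot: [0.27, -3.13, -0.001]
force: [-1.0, 4.2, -0.4]
width: 0.236
```

```bash
python3 - <<'E'
from h import *
togo(grip_at(.04));shot("side","s3.png",(230,60,390,240),4)
E
```

```text
now [0.4883 0.138  0.1287] F [-1.   4.2 -0.4] w 0.236 clk 3.58
turn units [0.01 0.   0.01]  shift cm cur frame [-0.05 -0.03 -0.07]  shift target frame [-0.05 -0.03 -0.07]
```

View pics/s3.png

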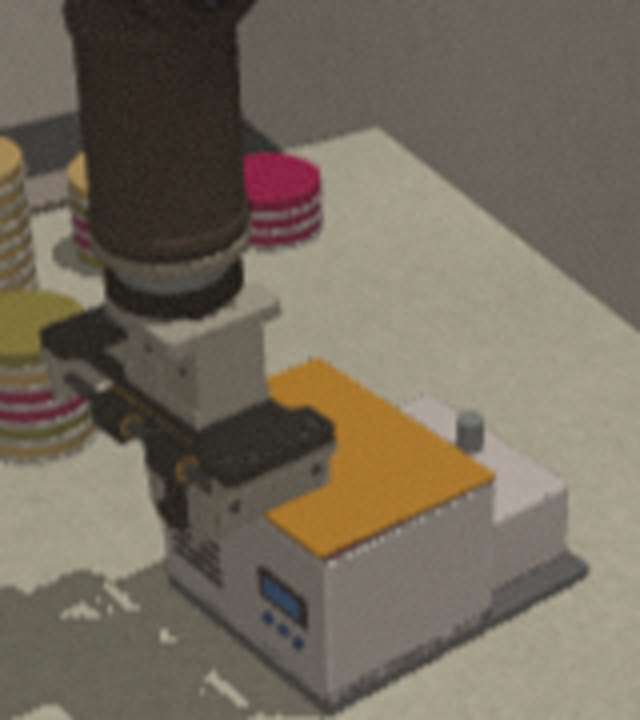

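The opening is 21.7 mm, which matches the 22 mm tongue, so it's pinched. I'll swing it along the arc.

Call:
step_arm:
  plan:
    - {"wx": 0, "wy": 0, "wz": 0, "tx": -0.11, "ty": 0, "tz": -1.36, "hand": 0.1}
    - {"wx": 0, "wy": 0, "wz": 0, "tx": -0.23, "ty": 0, "tz": -1.35, "hand": 0.1}
    - {"wx": 0, "wy": 0, "wz": 0, "tx": -0.34, "ty": 0, "tz": -1.32, "hand": 0.1}
    - {"wx": 0, "wy": 0, "wz": 0, "tx": -0.46, "ty": 0, "tz": -1.29, "hand": 0.1}
    - {"wx": 0, "wy": 0, "wz": 0, "tx": -0.56, "ty": 0, "tz": -1.25, "hand": 0.1}
    - {"wx": 0, "wy": 0, "wz": 0, "tx": -0.67, "ty": 0, "tz": -1.19, "hand": 0.1}
    - {"wx": 0, "wy": 0, "wz": 0, "tx": -0.77, "ty": 0, "tz": -1.13, "hand": 0.1}
    - {"wx": 0, "wy": 0, "wz": 0, "tx": -0.86, "ty": 0, "tz": -1.06, "hand": 0.1}
    - {"wx": 0, "wy": 0, "wz": 0, "tx": -0.95, "ty": 0, "tz": -0.98, "hand": 0.1}
    - {"wx": 0, "wy": 0, "wz": 0, "tx": 0, "ty": 0, "tz": 0, "hand": 0.1}

```text
clock: 4.47
position: [0.5384, 0.1471, 0.2395]
ee_rot: [-0.27, 3.129, 0.003]
force: [-3.6, 4.8, 3.0]
width: 0.239
```

```bash
python3 - <<'E'
from h import *
togo(grip_at(.81));shot("side","s4.png",(230,60,390,240),4)
E
```

```text
now [0.5384 0.1471 0.2395] F [-3.6  4.8  3. ] w 0.239 clk 4.47
turn units [0.01 0.01 0.01]  shift cm cur frame [ 0.08 -0.07  0.06]  shift target frame [ 0.08 -0.07  0.06]
```

View pics/s4.png

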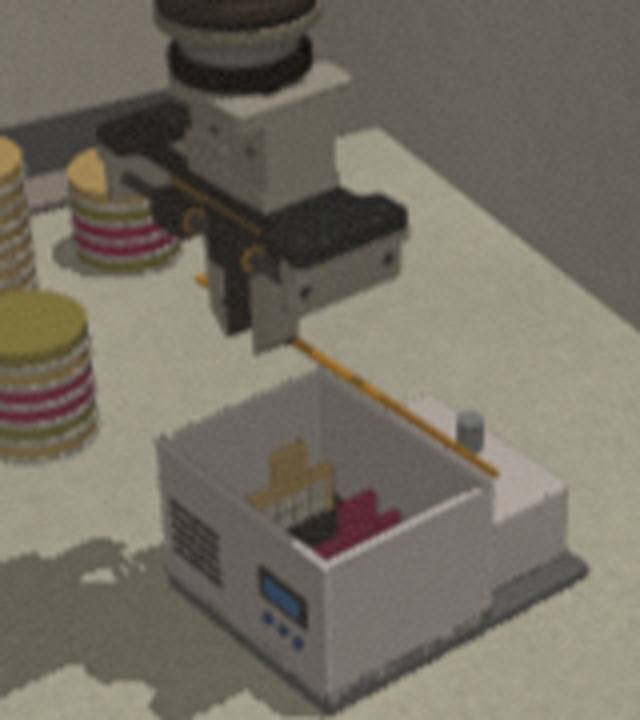

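The flap is half open and seen edge-on. The magenta plate is at crop (365,515), in the −y slot, and the cream one at (300,480). I'll continue to about 1.75 rad.

Call:
step_arm:
  plan:
    - {"wx": 0, "wy": 0, "wz": 0, "tx": -1.03, "ty": 0, "tz": -0.9, "hand": 0.1}
    - {"wx": 0, "wy": 0, "wz": 0, "tx": -1.1, "ty": 0, "tz": -0.81, "hand": 0.1}
    - {"wx": 0, "wy": 0, "wz": 0, "tx": -1.17, "ty": 0, "tz": -0.71, "hand": 0.1}
    - {"wx": 0, "wy": 0, "wz": 0, "tx": -1.22, "ty": 0, "tz": -0.61, "hand": 0.1}
    - {"wx": 0, "wy": 0, "wz": 0, "tx": -1.27, "ty": 0, "tz": -0.5, "hand": 0.1}
    - {"wx": 0, "wy": 0, "wz": 0, "tx": -1.31, "ty": 0, "tz": -0.39, "hand": 0.1}
    - {"wx": 0, "wy": 0, "wz": 0, "tx": -1.34, "ty": 0, "tz": -0.28, "hand": 0.1}
    - {"wx": 0, "wy": 0, "wz": 0, "tx": -1.36, "ty": 0, "tz": -0.16, "hand": 0.1}
    - {"wx": 0, "wy": 0, "wz": 0, "tx": -1.37, "ty": 0, "tz": -0.05, "hand": 0.1}
    - {"wx": 0, "wy": 0, "wz": 0, "tx": -1.37, "ty": 0, "tz": 0.07, "hand": 0.1}

```text
clock: 5.35
position: [0.6605, 0.1691, 0.2819]
ee_rot: [0.271, -3.129, -0.004]
force: [-3.7, 6.0, 4.3]
width: 0.233
```

Call:
step_arm:
  plan:
    - {"wx": 0, "wy": 0, "wz": 0, "tx": -1.35, "ty": 0, "tz": 0.19, "hand": 0.1}
    - {"wx": 0, "wy": 0, "wz": 0, "tx": 0, "ty": 0, "tz": 0, "hand": 0.1}
    - {"wx": 0, "wy": 0, "wz": 0, "tx": 0, "ty": 0, "tz": 0, "hand": 0.1}
    - {"wx": 0, "wy": 0, "wz": 0, "tx": 0, "ty": 0, "tz": 0, "hand": 0.5}
    - {"wx": 0, "wy": 0, "wz": 0, "tx": 0, "ty": 0, "tz": 0, "hand": 0.5}
    - {"wx": 0, "wy": 0, "wz": 0, "tx": 0, "ty": 0, "tz": 0, "hand": 0.5}
    - {"wx": 0, "wy": 0, "wz": 0, "tx": 0, "ty": 0, "tz": 0, "hand": 0.5}
    - {"wx": 0, "wy": 0, "wz": 0, "tx": 0, "ty": 0, "tz": 0, "hand": 0.5}
    - {"wx": 0, "wy": 0, "wz": 0, "tx": 0, "ty": 0, "tz": 0, "hand": 0.5}
    - {"wx": 0, "wy": 0, "wz": 0, "tx": 0, "ty": 0, "tz": 0, "hand": 0.5}

```text
clock: 6.18
position: [0.6741, 0.169, 0.2795]
ee_rot: [0.268, -3.13, 0.0]
force: [-0.3, -0.7, 0.4]
width: 0.503
```

```bash
python3 - <<'E'
from h import *
togo(grip_at(1.75));shot("side","s5.png",(230,60,390,240),4)
E
```

```text
now [0.6741 0.169  0.2795] F [-0.3 -0.7  0.4] w 0.503 clk 6.18
turn units [-0. -0. -0.]  shift cm cur frame [-0.05  0.07 -0.1 ]  shift target frame [-0.05  0.07 -0.1 ]
```

View pics/s5.png

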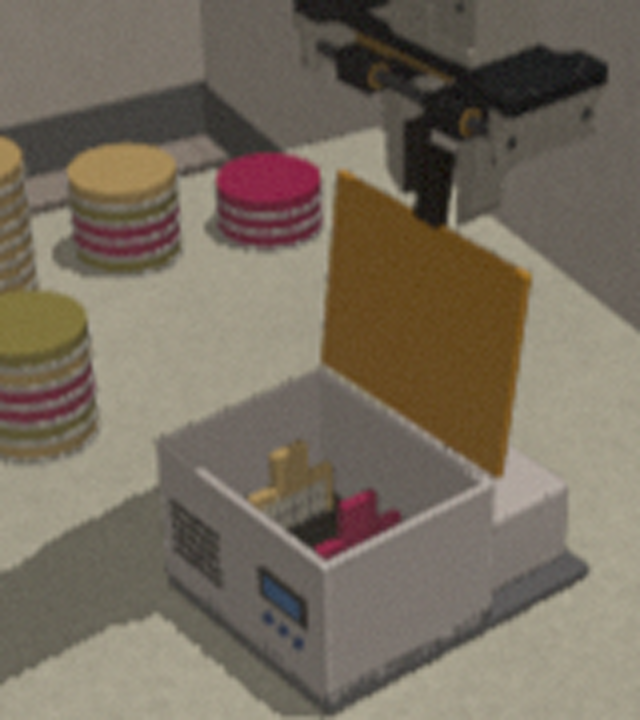

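The flap stands open, released, with the fingers either side of the tongue at crop (432,200). I'll go up, then move aside to measure the plate from above.

Call:
step_arm:
  plan:
    - {"wx": 0, "wy": 0, "wz": 0, "tx": 0, "ty": 0, "tz": -2.5, "hand": 0.5}
    - {"wx": 0, "wy": 0, "wz": 0, "tx": 0, "ty": 0, "tz": -3, "hand": 0.5}
    - {"wx": 0, "wy": 0, "wz": 0, "tx": 1, "ty": 0, "tz": -1, "hand": 0.5}
    - {"wx": 0, "wy": 0, "wz": 0, "tx": 3, "ty": 0, "tz": 0, "hand": 0.5}
    - {"wx": 0, "wy": 0, "wz": 0, "tx": 3, "ty": -2.5, "tz": 0, "hand": 0.45}
    - {"wx": 0, "wy": 0, "wz": 0, "tx": 2, "ty": -3, "tz": 0, "hand": 0.4}
    - {"wx": 0, "wy": 0, "wz": 0, "tx": 0, "ty": -4, "tz": 0, "hand": 0.35}
    - {"wx": 0, "wy": 0, "wz": 0, "tx": 0, "ty": -4, "tz": 0, "hand": 0.35}
    - {"wx": 0, "wy": 0, "wz": 0, "tx": 0, "ty": -4, "tz": 0, "hand": 0.35}
    - {"wx": 0, "wy": 0, "wz": 0, "tx": 0, "ty": -2, "tz": 0, "hand": 0.35}

```text
clock: 7.07
position: [0.6183, -0.0445, 0.345]
ee_rot: [-0.26, 3.13, -0.005]
force: [-0.4, -1.1, -0.2]
width: 0.35
```

```bash
python3 - <<'E'
from h import *
togo(cen-.034*hy+[0,0,.094+.003])
shot("top","t6.png",(230,140,390,290),5);shot("side","s6.png",(240,130,380,240),5)
E
```

```text
now [ 0.6183 -0.0445  0.345 ] F [-0.4 -1.1 -0.2] w 0.35 clk 7.07
turn units [-0.03  0.   -0.05]  shift cm cur frame [ 0.27 16.84 24.75]  shift target frame [ 0.17 16.77 24.8 ]
```

View pics/t6.png

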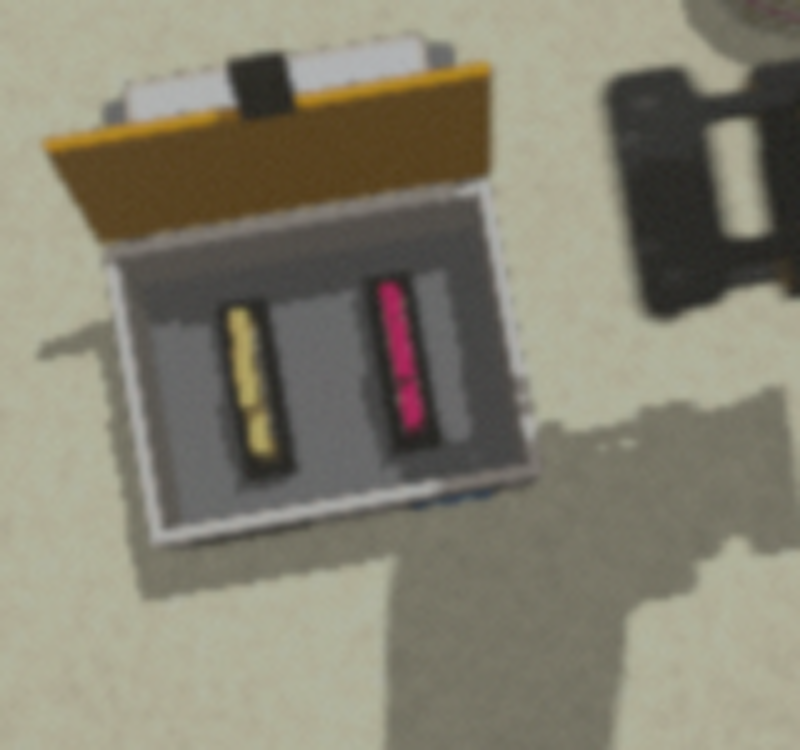

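View pics/s6.png

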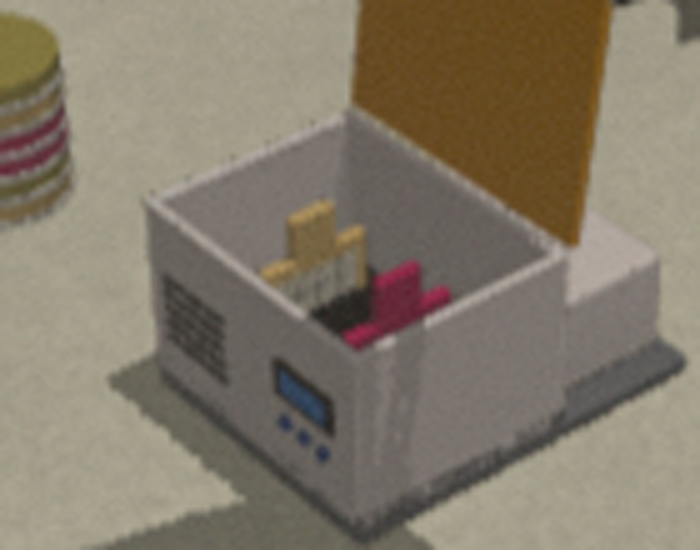

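The top crop shows the magenta plate running from (390,283) to (413,430) and the cream one from (237,310) to (262,455). I'll measure the tab.

```bash
python3 - <<'E'
from h import *
np.set_printoptions(precision=4,suppress=True)
exp=cen-.034*hy
print("expected",exp)
for n in("top","side"):
    D=np.load(n+".npy");p=np.load(n+"_rgb.npy");C=cloud(n,D)
    r,g,b=[p[...,i].astype(int) for i in range(3)]
    m=(r>g*2)&(r>b*1.2)&(r>60)&(D>0)&(np.linalg.norm(C[...,:2]-exp[:2],axis=-1)<.06)
    P=C[m];L=np.column_stack([(P-exp)@hx,(P-exp)@hy,P[:,2]])
    print(n,m.sum(),np.percentile(L,[2,10,50,90,98],axis=0))
    t=L[L[:,2]>.09];print("tab",len(t),t.mean(0),t.min(0),t.max(0))
def px(a,b,z):return atz("top",230+a/5-.4,140+b/5-.4,z)
for q in [px(390,283,.082),px(413,430,.082),px(401,355,.106)]: print(q,(q-exp)@hx,(q-exp)@hy)
E
```

```text
expected [0.5881 0.1204 0.    ]
top 125 [[-0.0303 -0.0049  0.0209]
 [-0.025  -0.0036  0.0517]
 [-0.0019  0.0003  0.0838]
 [ 0.0261  0.0039  0.1076]
 [ 0.0313  0.0048  0.1097]]
tab 45 [0.0001 0.0008 0.106 ] [-0.0115 -0.0032  0.0954] [0.0133 0.0046 0.1111]
side 142 [[-0.0281 -0.0041  0.0767]
 [-0.0198 -0.0034  0.0796]
 [-0.002  -0.0009  0.0878]
 [ 0.0173  0.0021  0.1066]
 [ 0.028   0.0043  0.1087]]
tab 64 [-0.002  -0.0012  0.1009] [-0.0138 -0.004   0.0902] [0.0112 0.0042 0.1102]
[0.6203 0.1259 0.082 ] 0.032581378172896726 -7.703643963917447e-05
[0.555  0.1157 0.082 ] -0.03348156771351677 0.0009354541021181956
[0.5859 0.1207 0.106 ] -0.0021944137963101976 0.0006225363153484166
```

The plate sits within 1–2 mm of where the housing geometry puts it, with the tab top at z≈0.106. I'll move above it.

Call:
step_arm:
  plan:
    - {"wx": 0, "wy": 0, "wz": 0, "tx": 0, "ty": 3, "tz": 0, "hand": 0.35}
    - {"wx": 0, "wy": 0, "wz": 0, "tx": 0, "ty": 4, "tz": 0, "hand": 0.35}
    - {"wx": 0, "wy": 0, "wz": 0, "tx": 0, "ty": 4, "tz": 0, "hand": 0.35}
    - {"wx": 0, "wy": 0, "wz": 0, "tx": 0, "ty": 3.5, "tz": 2, "hand": 0.35}
    - {"wx": 0, "wy": 0, "wz": 0, "tx": 0, "ty": 2.2, "tz": 3, "hand": 0.35}
    - {"wx": 0, "wy": 0, "wz": 0, "tx": 0, "ty": 0, "tz": 4, "hand": 0.35}
    - {"wx": 0, "wy": 0, "wz": 0, "tx": 0, "ty": 0, "tz": 4, "hand": 0.35}
    - {"wx": 0, "wy": 0, "wz": 0, "tx": 0, "ty": 0, "tz": 2, "hand": 0.35}
    - {"wx": 0, "wy": 0, "wz": 0, "tx": 0, "ty": 0, "tz": 0, "hand": 0.35}
    - {"wx": 0, "wy": 0, "wz": 0, "tx": 0, "ty": 0, "tz": 0, "hand": 0.35}

```text
clock: 8.0
position: [0.5895, 0.127, 0.1943]
ee_rot: [0.27, -3.128, 0.0]
force: [0.1, -0.3, 0.7]
width: 0.352
```

```bash
python3 - <<'E'
from h import *
togo(cen-.034*hy+[0,0,.094+.003])
E
```

```text
now [0.5895 0.127  0.1943] F [ 0.1 -0.3  0.7] w 0.352 clk 8.0
turn units [ 0.   -0.02  0.01]  shift cm cur frame [ 0.23 -0.63  9.73]  shift target frame [ 0.25 -0.63  9.73]
```

Call:
step_arm:
  plan:
    - {"wx": 0, "wy": 0, "wz": 0, "tx": 0.3, "ty": -0.62, "tz": 0, "hand": 0.35}
    - {"wx": 0, "wy": 0, "wz": 0, "tx": 0, "ty": 0, "tz": 1, "hand": 0.35}
    - {"wx": 0, "wy": 0, "wz": 0, "tx": 0, "ty": 0, "tz": 2, "hand": 0.35}
    - {"wx": 0, "wy": 0, "wz": 0, "tx": 0, "ty": 0, "tz": 2, "hand": 0.35}
    - {"wx": 0, "wy": 0, "wz": 0, "tx": 0, "ty": 0, "tz": 1.5, "hand": 0.35}
    - {"wx": 0, "wy": 0, "wz": 0, "tx": 0, "ty": 0, "tz": 1.2, "hand": 0.35}
    - {"wx": 0, "wy": 0, "wz": 0, "tx": 0, "ty": 0, "tz": 1, "hand": 0.35}
    - {"wx": 0, "wy": 0, "wz": 0, "tx": 0, "ty": 0, "tz": 0.9, "hand": 0.35}
    - {"wx": 0, "wy": 0, "wz": 0, "tx": 0, "ty": 0, "tz": 0, "hand": 0.35}
    - {"wx": 0, "wy": 0, "wz": 0, "tx": 0, "ty": 0, "tz": 0, "hand": 0.35}

```text
clock: 8.83
position: [0.5885, 0.1197, 0.0986]
ee_rot: [-0.268, 3.13, 0.0]
force: [-0.8, -0.5, -0.2]
width: 0.348
```

```bash
python3 - <<'E'
from h import *
togo(cen-.034*hy+[0,0,.094+.003]);shot("side","s7.png",(240,60,400,240),4)
E
```

```text
now [0.5885 0.1197 0.0986] F [-0.8 -0.5 -0.2] w 0.348 clk 8.83
turn units [ 0.  0. -0.]  shift cm cur frame [0.02 0.07 0.16]  shift target frame [0.02 0.07 0.16]
```

View pics/s7.png

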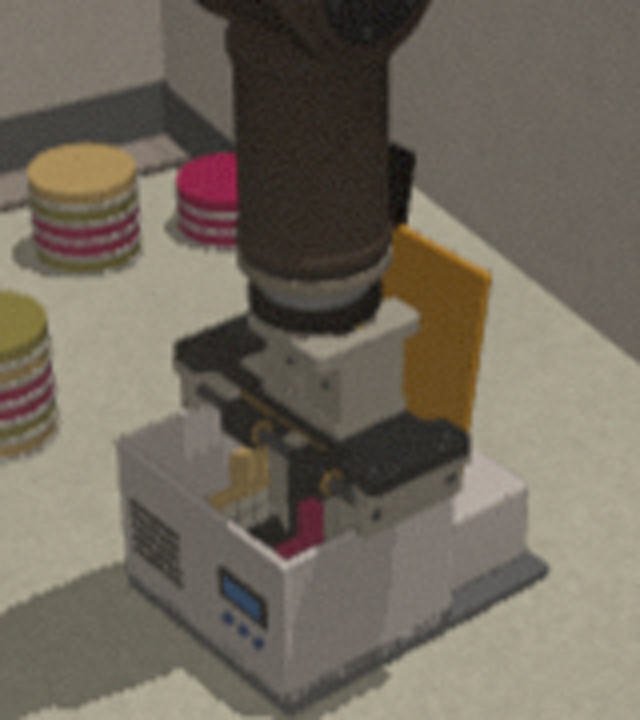

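The fingers straddle the tab at crop (312,515) and the gripper body clears the rim. I'll close on it.

Call:
step_arm:
  plan:
    - {"wx": 0, "wy": 0, "wz": 0, "tx": 0, "ty": 0.06, "tz": 0.1, "hand": 0.35}
    - {"wx": 0, "wy": 0, "wz": 0, "tx": 0, "ty": 0, "tz": 0, "hand": 0.25}
    - {"wx": 0, "wy": 0, "wz": 0, "tx": 0, "ty": 0, "tz": 0, "hand": 0.15}
    - {"wx": 0, "wy": 0, "wz": 0, "tx": 0, "ty": 0, "tz": 0, "hand": 0.0}
    - {"wx": 0, "wy": 0, "wz": 0, "tx": 0, "ty": 0, "tz": 0, "hand": 0.0}
    - {"wx": 0, "wy": 0, "wz": 0, "tx": 0, "ty": 0, "tz": 0, "hand": 0.0}
    - {"wx": 0, "wy": 0, "wz": 0, "tx": 0, "ty": 0, "tz": 0, "hand": 0.0}
    - {"wx": 0, "wy": 0, "wz": 0, "tx": 0, "ty": 0, "tz": 0, "hand": 0.0}
    - {"wx": 0, "wy": 0, "wz": 0, "tx": 0, "ty": 0, "tz": 0, "hand": 0.0}
    - {"wx": 0, "wy": 0, "wz": 0, "tx": 0, "ty": 0, "tz": 0, "hand": 0.0}
  force: 25

```text
clock: 9.72
position: [0.5883, 0.1204, 0.0977]
ee_rot: [-0.268, 3.13, 0.0]
force: [-0.4, -0.2, 4.3]
width: 0.086
```

The opening is 7.9 mm, so the tab is gripped. I'll draw it straight up.

Call:
step_arm:
  plan:
    - {"wx": 0, "wy": 0, "wz": 0, "tx": 0, "ty": 0, "tz": -0.6, "hand": 0.0}
    - {"wx": 0, "wy": 0, "wz": 0, "tx": 0, "ty": 0, "tz": -1, "hand": 0.0}
    - {"wx": 0, "wy": 0, "wz": 0, "tx": 0, "ty": 0, "tz": -1, "hand": 0.0}
    - {"wx": 0, "wy": 0, "wz": 0, "tx": 0, "ty": 0, "tz": -1, "hand": 0.0}
    - {"wx": 0, "wy": 0, "wz": 0, "tx": 0, "ty": 0, "tz": -1.4, "hand": 0.0}
    - {"wx": 0, "wy": 0, "wz": 0, "tx": 0, "ty": 0, "tz": -2, "hand": 0.0}
    - {"wx": 0, "wy": 0, "wz": 0, "tx": 0, "ty": 0, "tz": -2, "hand": 0.0}
    - {"wx": 0, "wy": 0, "wz": 0, "tx": 0, "ty": 0, "tz": -2, "hand": 0.0}
    - {"wx": 0, "wy": 0, "wz": 0, "tx": 0, "ty": 0, "tz": -2, "hand": 0.0}
    - {"wx": 0, "wy": 0, "wz": 0, "tx": 0, "ty": 0, "tz": -2, "hand": 0.0}

```text
clock: 10.55
position: [0.5881, 0.1202, 0.2498]
ee_rot: [-0.268, 3.129, 0.0]
force: [1.1, -0.3, -2.4]
width: 0.083
```

```bash
python3 - <<'E'
from h import *
togo(np.array([.5365,-.2147,.192+.077]));shot("side","s8.png",(240,20,420,240),3.3)
E
```

```text
now [0.5881 0.1202 0.2498] F [ 1.1 -0.3 -2.4] w 0.083 clk 10.55
turn units [ 0.    0.01 -0.  ]  shift cm cur frame [ 10.78 -32.13  -1.94]  shift target frame [ 10.79 -32.13  -1.92]
```

View pics/s8.png

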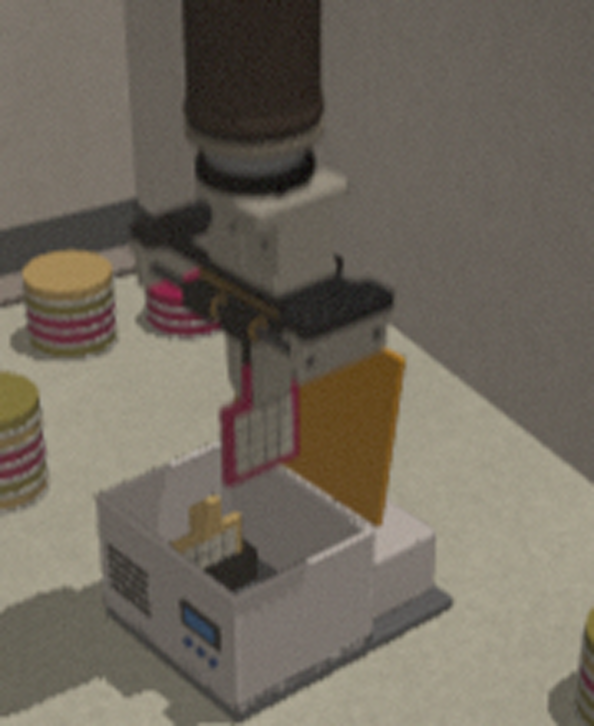

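The magenta plate hangs clear and upright, with the cream plate still in its slot and the flap open. I'll carry it over the board gently.

Call:
step_arm:
  plan:
    - {"wx": 0, "wy": 0, "wz": 0, "tx": 0, "ty": 0, "tz": -1, "hand": 0.0}
    - {"wx": 0, "wy": 0, "wz": 0, "tx": 0.2, "ty": -0.8, "tz": -0.9, "hand": 0.0}
    - {"wx": 0, "wy": 0, "wz": 0, "tx": 0.5, "ty": -1.5, "tz": 0, "hand": 0.0}
    - {"wx": 0, "wy": 0, "wz": 0, "tx": 0.7, "ty": -2, "tz": 0, "hand": 0.0}
    - {"wx": 0, "wy": 0, "wz": 0, "tx": 0.8, "ty": -2.4, "tz": 0, "hand": 0.0}
    - {"wx": 0, "wy": 0, "wz": 0, "tx": 0.8, "ty": -2.4, "tz": 0, "hand": 0.0}
    - {"wx": 0, "wy": 0, "wz": 0, "tx": 0.8, "ty": -2.4, "tz": 0, "hand": 0.0}
    - {"wx": 0, "wy": 0, "wz": 0, "tx": 0.8, "ty": -2.4, "tz": 0, "hand": 0.0}
    - {"wx": 0, "wy": 0, "wz": 0, "tx": 0.8, "ty": -2.4, "tz": 0, "hand": 0.0}
    - {"wx": 0, "wy": 0, "wz": 0, "tx": 0.8, "ty": -2.4, "tz": 0, "hand": 0.0}

```text
clock: 11.43
position: [0.558, -0.0764, 0.2666]
ee_rot: [0.268, -3.129, 0.0]
force: [1.0, -0.3, -0.9]
width: 0.09
```

Call:
step_arm:
  plan:
    - {"wx": 0, "wy": 0, "wz": 0, "tx": 0.8, "ty": -2.4, "tz": 0, "hand": 0.0}
    - {"wx": 0, "wy": 0, "wz": 0, "tx": 0.8, "ty": -2.4, "tz": 0, "hand": 0.0}
    - {"wx": 0, "wy": 0, "wz": 0, "tx": 0.8, "ty": -2.4, "tz": 0, "hand": 0.0}
    - {"wx": 0, "wy": 0, "wz": 0, "tx": 0.8, "ty": -2.2, "tz": 0, "hand": 0.0}
    - {"wx": 0, "wy": 0, "wz": 0, "tx": 0.6, "ty": -1.8, "tz": 0, "hand": 0.0}
    - {"wx": 0, "wy": 0, "wz": 0, "tx": 0.4, "ty": -1.2, "tz": 0, "hand": 0.0}
    - {"wx": 0, "wy": 0, "wz": 0, "tx": 0.2, "ty": -0.8, "tz": 0, "hand": 0.0}
    - {"wx": 0, "wy": 0, "wz": 0, "tx": 0, "ty": -0.2, "tz": 0, "hand": 0.0}
    - {"wx": 0, "wy": 0, "wz": 0, "tx": 0, "ty": 0, "tz": 0, "hand": 0.0}
    - {"wx": 0, "wy": 0, "wz": 0, "tx": 0, "ty": 0, "tz": 0, "hand": 0.0}

```text
clock: 12.27
position: [0.5388, -0.2126, 0.2664]
ee_rot: [0.271, -3.13, -0.001]
force: [0.6, 0.3, -1.3]
width: 0.087
```

```bash
python3 - <<'E'
from h import *
togo(np.array([.5365,-.2147,.192+.077]))
E
```

```text
now [ 0.5388 -0.2126  0.2664] F [ 0.6  0.3 -1.3] w 0.087 clk 12.27
turn units [0.01 0.   0.02]  shift cm cur frame [ 0.26 -0.16 -0.26]  shift target frame [ 0.26 -0.16 -0.26]
```

Call:
step_arm:
  plan:
    - {"wx": 0, "wy": 0, "wz": 0, "tx": 0.25, "ty": -0.15, "tz": -0.25, "hand": 0.0}
    - {"wx": 0, "wy": 0, "wz": 0, "tx": 0, "ty": 0, "tz": 0, "hand": 0.0}
    - {"wx": 0, "wy": 0, "wz": 0, "tx": 0, "ty": 0, "tz": 0, "hand": 0.0}
    - {"wx": 0, "wy": 0, "wz": 0, "tx": 0, "ty": 0, "tz": 0, "hand": 0.0}
    - {"wx": 0, "wy": 0, "wz": 0, "tx": 0, "ty": 0, "tz": 0, "hand": 0.0}
    - {"wx": 0, "wy": 0, "wz": 0, "tx": 0, "ty": 0, "tz": 0, "hand": 0.0}
    - {"wx": 0, "wy": 0, "wz": 0, "tx": 0, "ty": 0, "tz": 0, "hand": 0.0}
    - {"wx": 0, "wy": 0, "wz": 0, "tx": 0, "ty": 0, "tz": 0, "hand": 0.0}
    - {"wx": 0, "wy": 0, "wz": 0, "tx": 0, "ty": 0, "tz": 0, "hand": 0.0}
    - {"wx": 0, "wy": 0, "wz": 0, "tx": 0, "ty": 0, "tz": 0, "hand": 0.0}

```text
clock: 13.1
position: [0.5362, -0.2159, 0.269]
ee_rot: [0.268, -3.13, -0.0]
force: [-0.5, 0.0, -0.7]
width: 0.085
```

```bash
python3 - <<'E'
from h import *
np.set_printoptions(precision=4,suppress=True)
tgt=np.array([.5365,-.2147,.192+.077]);togo(tgt);shot("side","s9.png");shot("top","t9.png")
print(abs(arm.observe()["dq"]).max())
for n in("top","side"):
    D=np.load(n+".npy");p=np.load(n+"_rgb.npy");C=cloud(n,D)
    r,g,b=[p[...,i].astype(int) for i in range(3)]
    m=(r>g*2)&(r>b*1.2)&(r>50)&(D>0)&(np.linalg.norm(C[...,:2]-tgt[:2],axis=-1)<.08)
    if m.sum()<5: print(n,"none");continue
    P=C[m];L=np.column_stack([(P-tgt)@hx,(P-tgt)@hy,P[:,2]])
    print(n,m.sum(),np.percentile(L,[1,50,99],axis=0)); q=L-L.mean(0);print("normal",np.linalg.svd(q,full_matrices=False)[2][2])
D=np.load("top.npy")
for u,v in[(392,121),(238,312),(163,252)]:print("dish",dep("top",D,u,v))
E
```

```text
now [ 0.5362 -0.2159  0.269 ] F [-0.5  0.  -0.7] w 0.085 clk 13.1
turn units [ 0. -0.  0.]  shift cm cur frame [-0.05  0.11 -0.  ]  shift target frame [-0.05  0.11 -0.  ]
0.002505885781054607
top none
side 190 [[-0.0336 -0.006   0.1952]
 [-0.0256 -0.0033  0.2466]
 [ 0.0297  0.0011  0.2791]]
normal [-0.0007  0.9997 -0.0237]
dish [ 0.794  -0.066   0.0744]
dish [0.3616 0.2858 0.016 ]
dish [0.4976 0.438  0.0903]
```

View pics/s9.png

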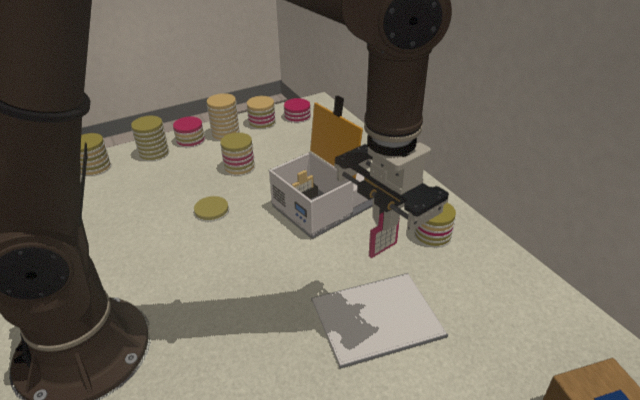

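View pics/t9.png

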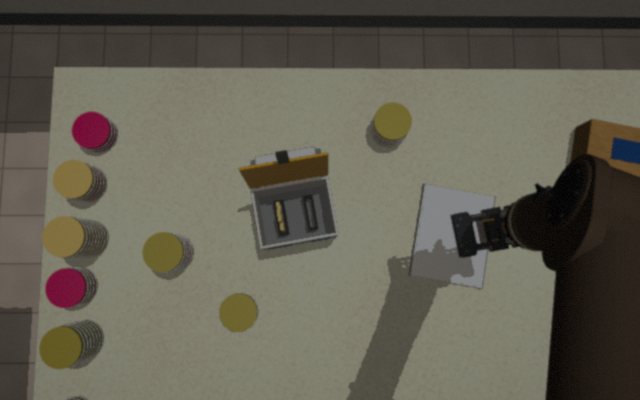

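The magenta plate is upright in the gripper at side (384,235) over the board. The flap is open, the cream plate is still in its slot at top (280,217), and the dishes haven't moved. I'll hand it in.

```bash
python3 -c "
from cell import arm
print(arm.sign_off(),arm.observe()['clock'])"
```

```text
the job is handed in; nothing more can be done
the job is handed in; nothing more can be done
```

The job is done and handed in at about 13 s. The flap stands open, and the gripper is holding the magenta plate upright and still over the middle of the reading board.

- **Flap:** I pinched the tongue, swung the flap up to about 1.75 rad and let go. The last pictures show it still standing open.
- **Plate:** I gripped the tab at 25 N and drew the plate straight up out of the −y slot. It is within about 2 mm of the board's middle and 1–2° of vertical, with the arm at rest. The gripper opening reads 7.8 mm on an 8 mm tab.
- **Height:** "About 20 cm above" could mean the plate's lower edge or its centre, so I chose a height between the two. The lower edge is about 18 cm above the board's top and the centre about 22 cm.
- **Everything else:** the cream plate is still in its slot. The three dish points measured the same as at the start, to within about 1 mm.

**What went wrong along the way:**
- My first two move calls were refused because rows were missing keys; nothing moved.
- One early position was read before the arm had settled, leaving it 9 mm off. I corrected that before gripping the tongue.
- The top camera couldn't see the held plate, so its final position rests on the side camera and the arm's own readings.

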